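# Close the box and present its lock, open, at the hasp

### The arm

A 6-joint arm with a two-finger parallel gripper is mounted at the origin on a cart in front of the work surface, level with it; the furniture and walls round the work are solid. World frame = base frame: x ahead of the robot, y to its left, z up, the work surface at z = 0. Lengths are in mm, angles in rad, forces in N, time in s.
With the tool pointing down it reaches from about 350 to 975 mm from the base axis. Payload 7.1 kg.
Tool frame: the origin (TCP) lies on the front face of the gripper's body, between the roots of the fingers; the fingertips stand 80 mm ahead of it and the grasp point (between the pads) lies 61 mm ahead of it (env.tips_ahead is the distance from the TCP to the fingertips, in mm); z points along the fingers, y is the line along which they close (so a half turn about z gives the same grasp; the last joint's range is limited). The gripper opens to 88 mm and grips with 3 to 60 N. Pads are 20 mm wide; open, the fingers measure 115 mm over their backs; the gripper's body (75 mm by 178 mm) begins 61 mm behind the grasp point.
Start: joints at [1.142, 0.423, 1.63, -0, 1.089, -0.019], TCP at [248.984, 573.247, 302.675] pointing down, gripper open.
Joint ranges: [-3, 3], [-0.9, 2.11], [0.09, 2.58], [-1.31, 4.45], [0.11, 2.69], [-2.54, 2.54]. Speed limits (rad/s): [2.39, 2.39, 3.01, 3.14, 3.14, 3.14].

### API

Orientations are given as a unit quaternion [x, y, z, w].
In Python, from station import env, set_gripper, viewer, workorder gives the robot as it stands. Calls block until the motion is done:
- env.reach(position, orientation): joint-space move of the TCP to a pose.
- env.move_l(position, rot=None, rate=150, f_stop=None): straight line of the TCP; rot=None keeps the orientation; rate is the mean speed in mm/s. With f_stop (N) it stops when the force on the tool has changed by that much, and returns True; else False.
- env.move_joints(angles): joint-space move.
- set_gripper(opening): finger opening in mm; the grip force is fixed at half the most; returns when the fingers have stopped.
- env.hold(seconds).
- env.ik(position, orientation): joint angles nearest the present ones, or None.
- env.read_state(): the state.
- viewer.camera(name): name is "scene" or "top"; returns the picture (420x560x3 uint8, blue, green, red); there is no depth.
- viewer.camera_params(name): a dict with "fx", "fy", "cx", "cy" (pixels), "pose" (4x4, takes a point from camera to world coordinates). Camera axes: x right, y up, looking along -z (the intrinsics and any distortion apply to the point x, -y, -z); pixel columns grow to the right and rows downward; lengths in mm; the calibration is good to about 2 mm. A picture is of the moment at which its call begins. camera_params takes no time and is no camera call.
A pose or a line that the arm cannot do raises env.IKError and nothing moves.
- workorder.sign_off(): hands the job in; it is judged then, once.
The state is a dict: "time_s": time; "qpos": joint angles; "dq": joint speeds; "tau": joint torques, N m; "tool_pos": TCP position; "orientation": TCP orientation; "force": force on the tool from outside, world axes, zero at the start; "wrist_torque": the same for the moment, N m; "width": finger opening in mm; "grip_force": force on a finger pad.
Only numpy, scipy, OpenCV 4.12 (cv2) and the standard library are available. Lean on these libraries where they do the work, as an engineer would, in place of code of your own. Each camera call takes 0.05 s, during which the arm holds its last target. There are 200 camera calls.

### The job

First swing the lid of the green steel box fully shut. Then unlock the dial padlock lying in its grey cradle: turn the dial click by click until its white line stands at the red mark, and pull the shackle all the way out. Finally lift the open lock out of the cradle and finish while still holding it in the gripper, with the bow of its open shackle about 10 cm straight above the staple on the front of the closed box; leave the screwdriver, oil can and tin where they are.

Things in the scene. Friction and masses are not known exactly. Their poses are not given: they have to be found in the camera images.
- toolbox: low green steel box, 70 (x) x 152 (y) mm, 35 mm high when shut, fixed to the bench; origin at the centre of its underside, x from the front (hasp side, facing the robot) to the hinge side, y along the box, z up
- toolbox_lid (a joint): hinge of the box lid along the box's y: 0 shut, 1.9 wide open (value = angle of the lid above level, rad). A stiff hinge (0.25 N m): the lid stays where it is left and is pushed shut from behind and above its outer face
- lid_hinge (a point): middle of the lid's hinge line, 36 mm behind the box's centre and 27 mm above the bench
- lid_edge (a point): middle of the lid's free front edge, 70 mm from the hinge, on the outer (top) face of the lid, which lies 8 mm outside the hinge line; moves with the lid. The lid plate is 152 mm long along the box's y; a steel hasp plate 26 mm wide is fixed on the middle of its free edge and reaches 18 mm back on the outer face, standing 2 mm proud
- hasp (a point): tip of the steel wire staple on the middle of the box's front, 49 mm in front of the box's centre and 15 mm above the bench
- cradle: grey plastic cradle fixed on the bench, 75 (x) x 79 (y) mm, floor 12 mm high, with a rim all round that reaches 20 mm above the bench; origin at the centre of its underside
- lock: steel dial padlock, 0.37 kg or so, lying loose in the cradle with its dial up, x towards the shackle, 1.5 mm play round it. Body 56 (x) x 60 (y) x 24 (z) mm; origin at the centre of its underside, 12 mm above the bench
- dial (a joint): lock dial: angle (rad) of its white line from the red mark, counter-clockwise positive seen from above, about the lock's z; the red mark is on the lock body at its +x side. Range -1.6 to 2.7, a click every 0.524 rad (30 degrees; about 0.05 N m). Only at 0 (within about 0.12) is the shackle free; with the shackle out the dial is locked
- dial_grip (a point): on the dial's axis, 37 mm above the lock's underside (49 mm above the bench): where to grip. The black dial knob is 35 mm across (skirt 45 mm across, up to 5 mm above the body) and reaches 22 mm above the lock body's top, to 58 mm above the bench. The white line runs from the axis over the top and down the side of the knob
- shackle (a joint): how far the shackle is pulled out along the lock's x, m: 0 in, 0.015 fully out (the stop). It slides stiffly (2.5 N) and stays where it is left; it does not come off the lock
- bow (a point): middle of the shackle's crossbar, a round steel bar of 8 mm, along the lock's y, 24 mm above the bench, 66 mm from the lock's origin when in. The U is 50 mm wide outside, 34 mm inside, with 34 mm free between crossbar and lock body; moves with the shackle
- screwdriver: screwdriver with a brown handle, 200 mm, a bystander lying loose
- oil_can: small brown oil can with a spout, 95 mm high, a bystander standing loose
- tin: grey tin, 63 mm across and 60 mm high, a bystander standing loose
Mind the look-alikes: they are no part of the job. Leave any blue look-alike of the lock alone. Several things look just like the cradle: the one meant starts nearest to the robot's base.

How it is judged (in metres and radians):
On the way, in this order (a step that is already met when the one before it is completed fails the run):
1. the box lid is shut, with the lock still shut in its cradle (value of joint toolbox_lid below 0.06 rad and value of joint shackle below 0.004 m and distance between lock and cradle below 0.02 m), for 0.2 s.
2. the dial's white line stands at the red mark (value of joint dial between -0.15 and 0.15 rad), for 0.2 s.
3. the shackle is pulled out (value of joint shackle above 0.012 m), for 0.2 s.
At the end, for the whole second after the job is handed in: The lid is shut (within 0.06 rad), the shackle is out by more than 12 mm, and the gripper holds the lock still in the air, clear of bench, box and cradle, with the middle of the shackle's crossbar within 30 mm horizontally of the staple's tip and 60 to 150 mm above it (value of joint toolbox_lid below 0.06 rad and value of joint shackle above 0.012 m and contact force between the fingers and lock above 2 N and contact force between lock and toolbox below 0.1 N and contact force between lock and cradle below 0.1 N and height (world z) of lock above 0.045 m and horizontal distance between bow and hasp below 0.03 m and z of bow in the frame of toolbox between 0.075 and 0.165 m and linear speed of lock below 0.03 m/s); the arm keeps its last pose, push and grip.
It fails at once if a bystander is moved by more than 3 cm (distance of any of screwdriver, oil_can, tin from where it was at the start of the episode above 0.03 m).
It also fails if it takes over 67 s, if anything falls off the work surface, if the arm or the gripper's body presses on something with over 40 N, if the wrist force passes 120 N, or if a joint passes its speed limit or range.

## Working session

There is one attempt and no reset: what is moved stays moved. The work goes in short steps, each a Python script; the robot and the scene stay as the last script left them, time stands still between calls to the robot, and variables do not carry over. Pictures are saved under pics/ and viewed, at most 10 in all, crops included, and the job is handed in when it is done.

```bash
mkdir -p pics; ls
python3 - <<'E'
from station import env, viewer
import cv2,numpy as np
for n in("scene","top"):
    im=viewer.camera(n); cv2.imwrite(f"pics/{n}0.png",im)
    p=viewer.camera_params(n); print(n,{k:(np.round(v,4).tolist() if k=='pose' else v) for k,v in p.items()})
s=env.read_state(); print(s['time_s'],s['orientation'],s['tool_pos'])
E
```

```text
pics
scene {'fx': 416.08557435380243, 'fy': 416.08557435380243, 'cx': 273.8060273334575, 'cy': 214.36880897955226, 'pose': [[0.9022, 0.2456, -0.3546, 206.9021], [-0.4313, 0.4968, -0.7531, -624.9331], [-0.0088, 0.8324, 0.5542, 618.7631], [0.0, 0.0, 0.0, 1.0]]}
top {'fx': 452.9686530816074, 'fy': 452.9686530816074, 'cx': 281.8632406918231, 'cy': 202.5691314856324, 'pose': [[-0.0119, 0.9992, -0.0394, 494.2938], [-0.9998, -0.0124, -0.0128, 130.7609], [-0.0133, 0.0393, 0.9991, 1267.156], [0.0, 0.0, 0.0, 1.0]]}
0.1 [ 2.03466385e-01  9.79081682e-01 -6.81896382e-04 -1.60170547e-04] [248.82258637 572.89341406 301.98164614]
```

View pics/scene0.png

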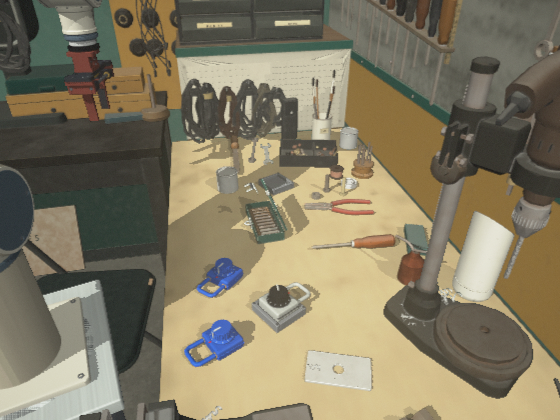

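View pics/top0.png

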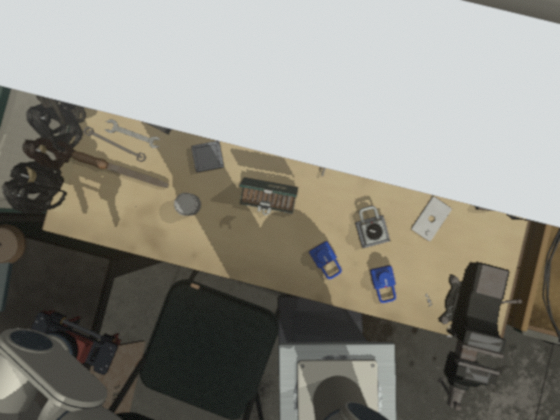

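The white dial lock in a grey cradle is at scene (280,302) / top (372,228). Its look-alikes are a dark tray at scene (275,183) / top (207,157) and two blue locks at scene (220,275) and (215,342). The green box is at scene (265,220) / top (268,195), with its lid open. I'll enlarge to confirm.

Run:
```python
import cv2,numpy as np
s=cv2.imread("pics/scene0.png");t=cv2.imread("pics/top0.png")
def crop(im,x,y,w,h,k): return cv2.resize(im[y:y+h,x:x+w],None,fx=k,fy=k,interpolation=cv2.INTER_CUBIC)
# 400x300 tiles
a=crop(s,240,270,80,60,5);b=crop(s,230,180,80,60,5);c=crop(t,332,195,80,60,5);d=crop(t,228,165,80,60,5)
cv2.imwrite("pics/crop1.png",np.vstack([np.hstack([a,b]),np.hstack([c,d])]))
```

```text
(no output)
```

View pics/crop1.png

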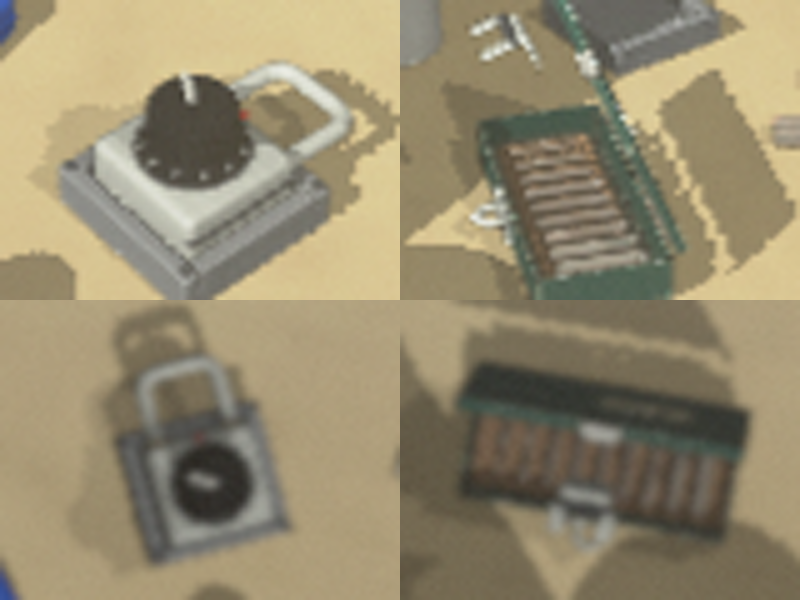

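The crop confirms it. The steel lock with its black dial sits in a grey cradle at top (374,231), and it is the cradle nearest the base. The shackle points away, with the red mark at the shackle side and the white line about 60° counter-clockwise of it. The box lid leans up with the hasp at scene (267,193) / top (268,191). The staple is at top (265,214) / scene (244,223).

```bash
cat > h.py <<'E'
import numpy as np, cv2
from scipy.optimize import least_squares
from scipy.spatial.transform import Rotation as R
from station import env,set_gripper,viewer,workorder
P={n:viewer.camera_params(n) for n in("scene","top")}
def proj(n,X):
    p=P[n];T=np.array(p['pose']);c=(np.atleast_2d(X)-T[:3,3])@T[:3,:3]
    return np.c_[p['cx']+p['fx']*c[:,0]/-c[:,2], p['cy']-p['fy']*c[:,1]/-c[:,2]]
def tri(s,t):
    f=lambda X:np.r_[(proj("scene",X)[0]-s),(proj("top",X)[0]-t)]
    r=least_squares(f,[500,100,30]);return r.x,np.abs(r.fun).max()
def down(a): # tool z down, tool y axis at world yaw a
    y=np.array([np.cos(a),np.sin(a),0]);z=np.array([0,0,-1.]);return R.from_matrix(np.c_[np.cross(y,z),y,z]).as_quat()
def st():
    s=env.read_state();print("t%.1f"%s['time_s'],np.round(s['tool_pos'],1),"F",np.round(s['force'],1),"M",np.round(s['wrist_torque'],2),"w%.1f g%.1f"%(s['width'],s['grip_force']));return s
E
cat > fit.py <<'E'
from h import *
A=lambda x,y:np.array([240+(x-2)/5,270+(y-2)/5]);B=lambda x,y:np.array([230+(x-402)/5,180+(y-2)/5])
C=lambda x,y:np.array([332+(x-2)/5,195+(y-302)/5]);D=lambda x,y:np.array([228+(x-402)/5,165+(y-302)/5])
for nm,s,t in [("bow",A(316,92),C(183,369)),("mark",A(244,115),C(200,437)),("knobtop",A(193,98),C(211,482)),
  ("cradle right(-y,-x?)",A(328,190),C(258,402)),("cradle left",A(60,165),C(152,562)),("cradle near",A(186,278),C(288,527)),
  ("staple",B(472,215),D(585,545)),("hasp",B(587,65),D(600,432)),("box front far",B(480,122),D(462,495))]:
    X,e=tri(s,t);print(nm,X.round(1),"err%.2f"%e)
def Rz(x,y,a,p): p=np.array(p,float);c,s=np.cos(a),np.sin(a);return np.array([x+c*p[0]-s*p[1],y+s*p[0]+c*p[1],p[2]])
obs=[("s",(66,0,24),A(316,92)),("t",(66,0,24),C(183,369)),
 ("t",(37.5,39.5,20),C(118,440)),("t",(37.5,-39.5,20),C(258,402)),("t",(-37.5,-39.5,20),C(288,527)),("t",(-37.5,39.5,20),C(152,562)),
 ("s",(-37.5,39.5,20),A(60,165)),("s",(-37.5,-39.5,20),A(186,278)),("s",(37.5,-39.5,20),A(328,190)),("t",(0,0,58),C(211,482)),("s",(0,0,58),A(193,98))]
N={"s":"scene","t":"top"}
f=lambda q:np.concatenate([proj(N[n],Rz(*q[:3],np.add(p,[0,0,q[3]])))[0]-u for n,p,u in obs])
r=least_squares(f,[480,-40,.2,0],loss='soft_l1');print("lock x y yaw dz",r.x.round(3));print(f(r.x).reshape(-1,2).round(1).tolist())
q=r.x
for d in range(-3,6):
    a=d*np.pi/6; p=Rz(*q[:3],[15*np.cos(a),15*np.sin(a),58]);o=Rz(*q[:3],[0,0,58])
    print(d,((proj("top",p)-proj("top",o))[0]*5).round(0),((proj("scene",p)-proj("scene",o))[0]*5).round(0))
def lid(q,a,y): # lid_edge
    return [36-70*np.cos(a)+8*np.sin(a),y,27+70*np.sin(a)+8*np.cos(a)]
o2=[("s",B(472,215),(-49,0,15)),("t",D(585,545),(-49,0,15)),("s",B(480,122),(-35,76,27)),("t",D(462,495),(-35,76,27)),("t",D(722,538),(-35,-76,27)),
 ("s",B(587,65),None),("t",D(600,432),None),("s",B(685,250),(36,-76,27))]
g=lambda q:np.concatenate([proj(N[n],Rz(*q[:3],p if p else lid(q,q[3],0)))[0]-u for n,u,p in o2])
r=least_squares(g,[550,150,.1,1.3],loss='soft_l1');print("box x y yaw lid",r.x.round(3));print(g(r.x).reshape(-1,2).round(1).tolist())
for y in(-76,76):print("lid edge corners px",proj("scene",Rz(*r.x[:3],lid(0,r.x[3],y))).round(0),proj("top",Rz(*r.x[:3],lid(0,r.x[3],y))).round(0))
E
python3 fit.py
```

```text
bow [523.4 -88.8  25.9] err0.38
mark [486.5 -95.8  35. ] err0.25
knobtop [463.  -97.6  55.6] err0.10
cradle right(-y,-x?) [ 505.3 -131.2   17.8] err0.24
cradle left [417.5 -71.5  16. ] err0.46
cradle near [ 436.5 -146.3   17.3] err0.27
staple [511.5 195.8  13.9] err0.85
hasp [570.2 182.8  94.1] err0.34
box front far [541.6 261.9  24.1] err0.13
lock x y yaw dz [ 4.61676e+02 -1.00666e+02  2.35000e-01 -2.00900e+00]
[[0.5, -0.1], [-1.7, -0.5], [-0.3, -1.1], [-0.4, -0.5], [0.5, 1.0], [-0.2, 1.1], [-0.5, -0.7], [-0.4, 0.7], [0.9, -0.7], [1.2, 0.6], [0.1, 1.1]]
-3 [27. -7.] [25. 22.]
-2 [ 20. -20.] [37. 10.]
-1 [  8. -27.] [39. -5.]
0 [ -7. -27.] [ 30. -17.]
1 [-20. -20.] [ 14. -26.]
2 [-27.  -8.] [ -6. -27.]
3 [-27.   7.] [-25. -21.]
4 [-20.  20.] [-37. -10.]
5 [-8. 27.] [-39.   5.]
box x y yaw lid [ 5.62196e+02  1.85131e+02 -1.80000e-01  1.06100e+00]
[[2.0, -0.3], [0.4, -0.1], [-0.6, -1.7], [-1.7, 0.2], [0.9, 0.9], [0.5, 0.5], [-0.4, 0.1], [-0.0, 0.3]]
lid edge corners px [[276. 209.]] [[296. 196.]]
lid edge corners px [[260. 179.]] [[238. 186.]]
```

The fits agree with the given sizes to about 2 mm in z. The dial is at +2 clicks and the lid at about 1.06 rad. I'll close the lid first.

```bash
cat > lid.py <<'E'
from h import *
bx,by,a0=562.2,185.1,-.18
c,s=np.cos(a0),np.sin(a0)
q=min((down(a0+np.pi/2),down(a0-np.pi/2)),key=lambda q:abs(env.ik([bx+60,by,300],q)[5]) if env.ik([bx+60,by,300],q) is not None else 9)
yo=-35
def tcp(a,r=50,dz=0):
    X=36-r*np.cos(a)+8*np.sin(a)+10; Z=27+r*np.sin(a)+8*np.cos(a)
    return [bx+c*X-s*yo,by+s*X+c*yo,Z+80+dz]
set_gripper(0)
p=tcp(1.5);env.reach([p[0],p[1],260],q);st()
print(env.move_l(p,rate=120,f_stop=15));st()
for a in np.arange(1.3,.05,-.2):
    hit=env.move_l(tcp(a),rate=100,f_stop=30)
    if hit: print("stop",a);st();break
print(env.move_l(tcp(0,dz=-4),rate=25,f_stop=18));st();env.hold(.3)
p=tcp(0);env.move_l([p[0],p[1],200],rate=200);st()
# clear the view
env.reach([420,60,330],q)
for n in("scene","top"): cv2.imwrite(f"pics/{n}1.png",viewer.camera(n))
S=cv2.imread("pics/scene1.png");T=cv2.imread("pics/top1.png")
def crop(im,x,y,w,h,k): return cv2.resize(im[y:y+h,x:x+w],None,fx=k,fy=k,interpolation=cv2.INTER_CUBIC)
cv2.imwrite("pics/crop2.png",np.vstack([np.hstack([crop(S,225,175,80,60,5),crop(T,228,165,80,60,5)]),np.hstack([crop(S,250,275,80,60,5),crop(T,332,195,80,60,5)])]))
E
python3 lid.py
```

```text
t3.5 [605.4 142.5 260.1] F [-0.6  0.3 -0.2] M [ 0.    0.02 -0.06] w0.3 g0.0
False
t4.5 [606.  141.8 158.1] F [-0.4 -0.5 -0.1] M [-0.   -0.02  0.01] w0.6 g0.0
True
t6.5 [551.9 151.2 115.1] F [-0.8 -0.5  8. ] M [-0.05  0.27 -0.01] w0.6 g4.2
t7.4 [551.6 151.3 199.5] F [-0.3  0.  -0.3] M [-0.01 -0.03 -0.02] w0.5 g0.0
```

View pics/crop2.png

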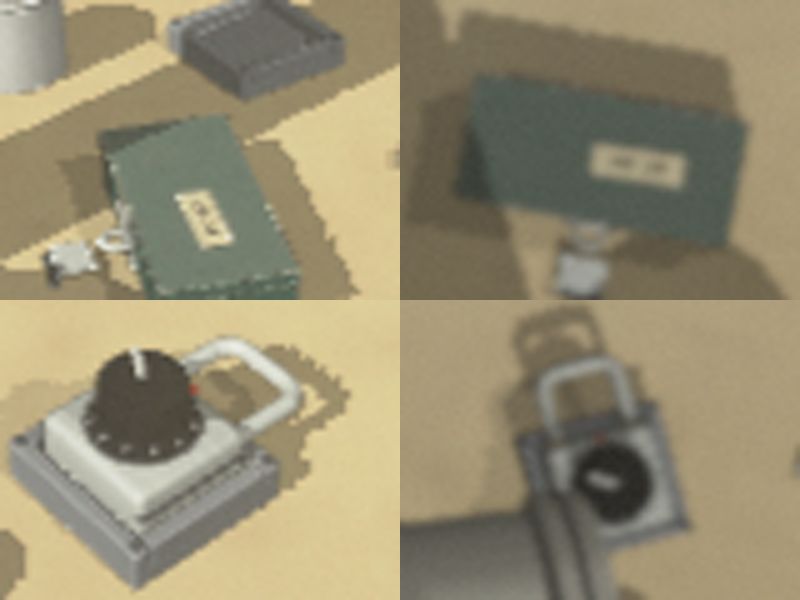

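The lid lies shut (top right tile). Scene (240,226) now shows a grey object in front of the staple, so I'll check what it is and refine the lock's yaw.

Run:
```python
from h import *
B=lambda x,y:np.array([225+(x-2)/5,175+(y-2)/5]);D=lambda x,y:np.array([228+(x-402)/5,165+(y-2)/5])
A=lambda x,y:np.array([250+(x-2)/5,275+(y-302)/5]);C=lambda x,y:np.array([332+(x-402)/5,195+(y-302)/5])
print("blob",tri(B(73,258),D(583,272)))
print("staple",tri(B(98,242),D(588,246)))
print("tip px",proj("scene",[[420,60,250]]),proj("top",[[420,60,250]]))
print("legL",tri(A(230,344),C(545,367)),"legR",tri(A(298,392),C(625,360)))
print("mark",tri(A(194,392),C(600,436)),"knob",tri(A(142,368),C(611,482)))
st()
S=cv2.imread("pics/scene1.png");T=cv2.imread("pics/top1.png")
k=10
a=cv2.resize(S[205:245,225:265],None,fx=k,fy=k,interpolation=cv2.INTER_CUBIC);b=cv2.resize(T[190:250,350:390],None,fx=k,fy=k,interpolation=cv2.INTER_CUBIC)
o=np.zeros((600,800,3),np.uint8);o[:400,:400]=a;o[:,400:]=b;cv2.imwrite("pics/crop3.png",o)
```

```text
blob (array([497.46792033, 197.1244522 ,   6.16277837]), np.float64(0.5155444568734708))
staple (array([511.08539195, 194.08181177,  13.85827661]), np.float64(0.7740223809919087))
tip px [[221.56205448 169.56650501]] [[319.94357425 253.26019505]]
legL (array([521.13552926, -67.05681233,  21.43253998]), np.float64(1.7311269727851482)) legR (array([ 526.64064983, -110.40604372,   29.61757846]), np.float64(0.8478468308615561))
mark (array([486.71963087, -95.87505191,  33.89485149]), np.float64(0.37568338389553446)) knob (array([462.95205242, -97.1037649 ,  57.81490105]), np.float64(0.15435451104417552))
t8.3 [420.6  60.4 328.9] F [-0.9  0.4  0. ] M [ 0.    0.02 -0.01] w0.4 g0.0
```

View pics/crop3.png

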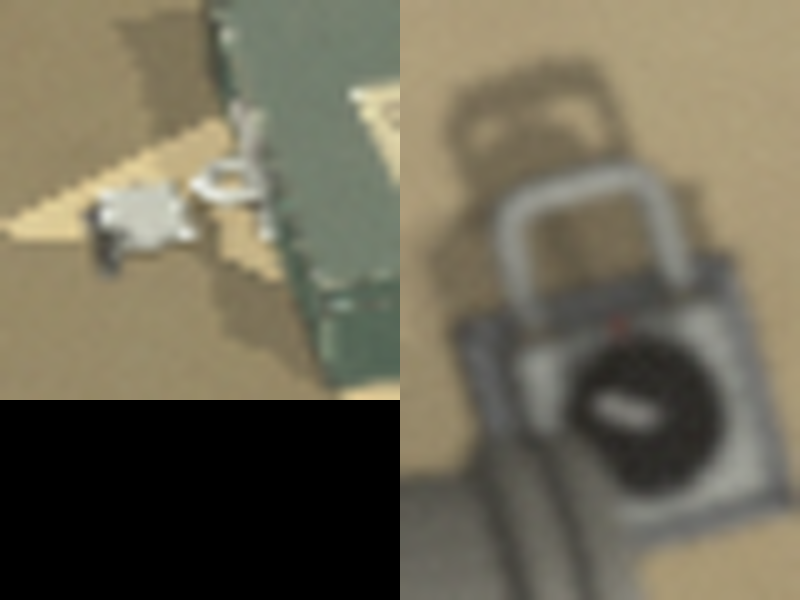

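The lid sits flat; the grey bit at scene (239,226) is a small plate on the bench in front of the staple. The axis end of the white line in the top view is at (375.4,230.9). Next I'll refit, then grip the dial.

Run:
```python
from h import *
A=lambda x,y:np.array([250+(x-2)/5,275+(y-302)/5]);A0=lambda x,y:np.array([240+(x-2)/5,270+(y-2)/5]);C=lambda x,y:np.array([350+(x-404.5)/10,190+(y-4.5)/10])
C0=lambda x,y:np.array([332+(x-2)/5,195+(y-302)/5])
print("axis",tri(A(142,376),C(657,413)),"bow",tri(A(266,366),C(580,182)))
def Rz(x,y,a,p): c,s=np.cos(a),np.sin(a);return np.array([x+c*p[0]-s*p[1],y+s*p[0]+c*p[1],p[2]])
N={"s":"scene","t":"top"}
obs=[("s",(66,0,24),A(266,366)),("t",(66,0,24),C(580,182)),("t",(0,0,58),C(657,413)),("s",(0,0,58),A(142,376)),
 ("t",(37.5,39.5,20),C0(118,440)),("t",(37.5,-39.5,20),C0(258,402)),("t",(-37.5,-39.5,20),C0(288,527)),("t",(-37.5,39.5,20),C0(152,562)),
 ("s",(-37.5,39.5,20),A0(60,165)),("s",(-37.5,-39.5,20),A0(186,278)),("s",(37.5,-39.5,20),A0(328,190)),("t",(31,0,35),C(620,322)),("s",(31,0,35),A(194,392))]
for o in(obs,obs[:4]+obs[11:],obs[4:11]):
  f=lambda q:np.concatenate([proj(N[n],Rz(*q[:3],np.add(p,[0,0,q[3]])))[0]-u for n,p,u in o])
  r=least_squares(f,[461,-100,.2,0],loss='soft_l1');print(r.x.round(3),np.abs(f(r.x)).round(1).max())
```

```text
axis (array([ 462.04027976, -100.55937808,   57.06219412]), np.float64(0.6259531383668957)) bow (array([524.71236951, -87.04573663,  24.41634294]), np.float64(0.5604581076779311))
[ 4.61001e+02 -1.01353e+02  2.38000e-01 -1.75300e+00] 1.9
[ 4.59702e+02 -1.01685e+02  2.21000e-01 -2.20000e-01] 1.5
[ 4.61892e+02 -1.00873e+02  2.37000e-01 -2.86100e+00] 1.1
```

```bash
cat > dial.py <<'E'
from h import *
x,y,a=461,-101,.225; psi=a+np.pi/6
set_gripper(65)
env.reach([x,y,230],down(psi));print(env.read_state()['qpos'].__repr__())
print(env.move_l([x,y,124.5],rate=80,f_stop=10));st()
set_gripper(0);s=st()
if 32<s['width']<38:
    for k in(1,2):
        env.reach([x,y,124.5],down(psi-k*np.pi/6));env.hold(.3);st()
E
python3 dial.py
```

```text
array([-2.40261769e-01,  3.09899219e-01,  2.01587598e+00,  4.03451190e-04,
        8.15843701e-01, -9.90305067e-01])
False
t11.7 [ 461.3 -101.1  124.9] F [-0.  -0.2 -0.4] M [-0.06 -0.02 -0.01] w65.4 g0.0
t12.3 [ 460.9 -101.   124.6] F [-1.7 -0.7  2.1] M [-0.17  0.22 -0.02] w33.6 g30.0
t13.2 [ 461.1 -101.   124.6] F [0.1 2.2 3.8] M [0.21 0.05 0.01] w33.7 g30.0
t14.0 [ 461.2 -101.1  124.6] F [ 1.3 -0.1  3.4] M [-0.16  0.04 -0.07] w33.8 g30.0
```

```bash
cat > look.py <<'E'
import sys
from h import *
def look(n,pts=((250,275),(332,195))):
    S=viewer.camera("scene");T=viewer.camera("top")
    o=[cv2.resize(I[v:v+60,u:u+40],None,fx=10,fy=10,interpolation=cv2.INTER_CUBIC) for I,(u,v) in zip((S,T),pts)]
    cv2.imwrite(f"pics/{n}.png",np.hstack(o))
E
python3 - <<'E'
from look import *
set_gripper(65);st()
env.move_l([461,-101,220],rate=200)
env.reach([430,60,320],down(.225));st()
look("d1",((265,270),(352,192)))
E
```

```text
t14.7 [ 461.  -101.   124.5] F [-0.1 -0.5  0.5] M [-0.06  0.02 -0.01] w64.7 g0.0
t16.1 [429.7  59.6 318.8] F [ 0.2  0.  -0.1] M [-0.06  0.03  0.06] w64.7 g0.0
```

View pics/d1.png

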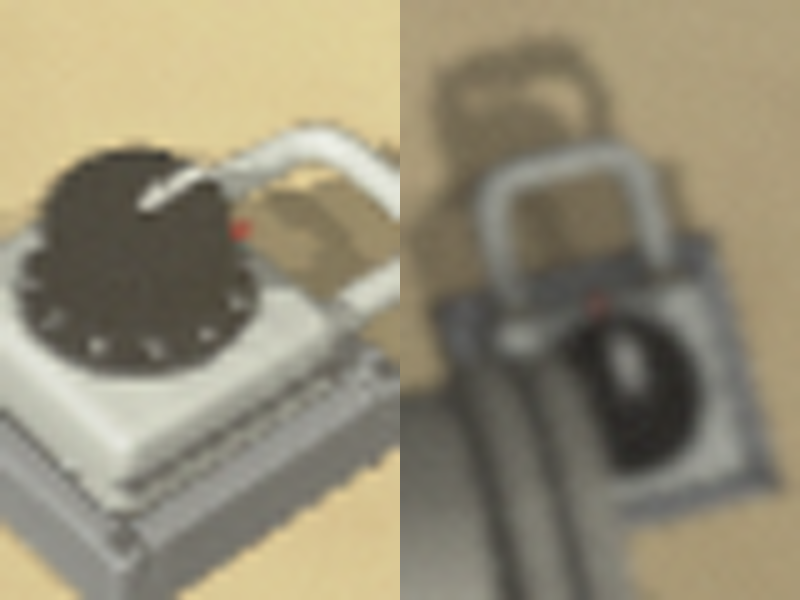

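The white line points at the red mark in both views, so the dial is at 0. Next is the shackle pull.

Run:
```python
from look import *
a=.225;u=np.array([np.cos(a),np.sin(a),0]);o=np.array([461,-101,0.]);b=o+66*u
q=down(a);set_gripper(24)
env.reach(b+[0,0,200],q)
h=env.move_l(b+[0,0,90],rate=80,f_stop=8);s=st();print(h)
if not h:
    set_gripper(0);s=st()
    if 6<s['width']<10.5:
        p=np.array(s['tool_pos'])
        print(env.move_l(p+20*u,rate=20,f_stop=18));s2=st();print("moved",np.dot(s2['tool_pos']-p,u))
        env.hold(.3)
        st()
```

```text
t19.4 [525.7 -86.3  90.5] F [0.6 0.1 0.6] M [-0.04  0.07  0.03] w24.1 g0.0
False
t19.8 [525.5 -86.3  90.2] F [-0.2 -0.9  2.4] M [-0.07  0.1  -0.01] w6.7 g30.0
False
t21.0 [541.4 -81.6  89. ] F [-11.8  -3.4   1.2] M [-0.58  2.13  0.16] w7.1 g30.1
moved 16.57142539990839
t21.3 [541.4 -81.6  88.9] F [-12.7  -3.6   1.7] M [-0.64  2.1   0.18] w6.9 g30.1
```

Run:
```python
from look import *
a=.225;u=np.array([np.cos(a),np.sin(a),0]);o=np.array([461,-101,0.])+1*u
set_gripper(24);st()
p=np.array(env.read_state()['tool_pos']);env.move_l(p+[0,0,110],rate=150)
q=down(a-np.pi/2)
set_gripper(88)
env.reach(o+[0,0,200],q)
h=env.move_l(o+[0,0,102.5],rate=80,f_stop=8);st();print(h)
if not h:
    set_gripper(0);s=st()
    if 56<s['width']<63:
        print(env.move_l(o+[0,0,200],rate=80,f_stop=20));st()
        t=np.array([512.5,194.5,0])-80*u
        env.reach(t+[0,0,193.5],q);env.hold(.5);st()
        look("f1",((225,165),(240,180)))
        S=viewer.camera("scene");cv2.imwrite("pics/f2.png",cv2.resize(S[100:320,150:390],None,fx=2.5,fy=2.5,interpolation=cv2.INTER_CUBIC))
```

```text
t21.8 [545.7 -81.8  90.5] F [0.7 0.4 0.2] M [-0.12  0.03 -0.01] w24.1 g0.0
t26.4 [ 462.3 -100.9  102.9] F [-0.1  0.  -0.2] M [ 0.06  0.15 -0.04] w87.8 g0.0
False
t27.0 [ 462.1 -100.9  102.7] F [-1.1 -0.5  2.3] M [-0.25  0.26  0.06] w59.7 g29.9
False
t28.3 [ 461.7 -100.7  199.5] F [ 0.6  0.4 -4.1] M [-0.01  0.23  0.04] w59.9 g29.9
t29.9 [434.6 176.4 193.5] F [-0.  -0.6 -3.7] M [ 0.03  0.17 -0.01] w59.9 g29.9
```

View pics/f2.png

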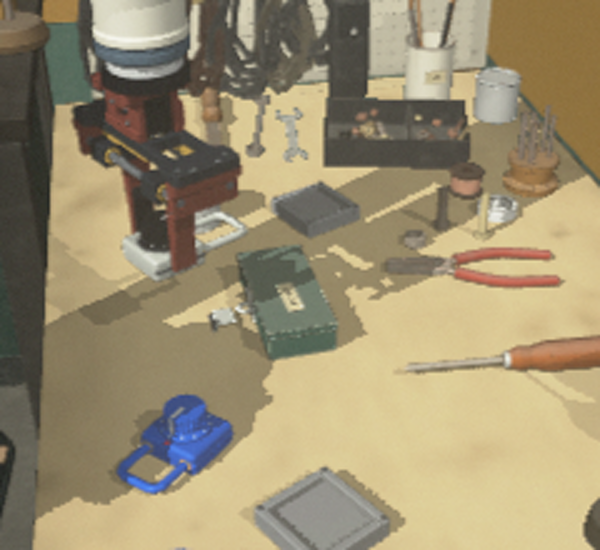

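View pics/f1.png

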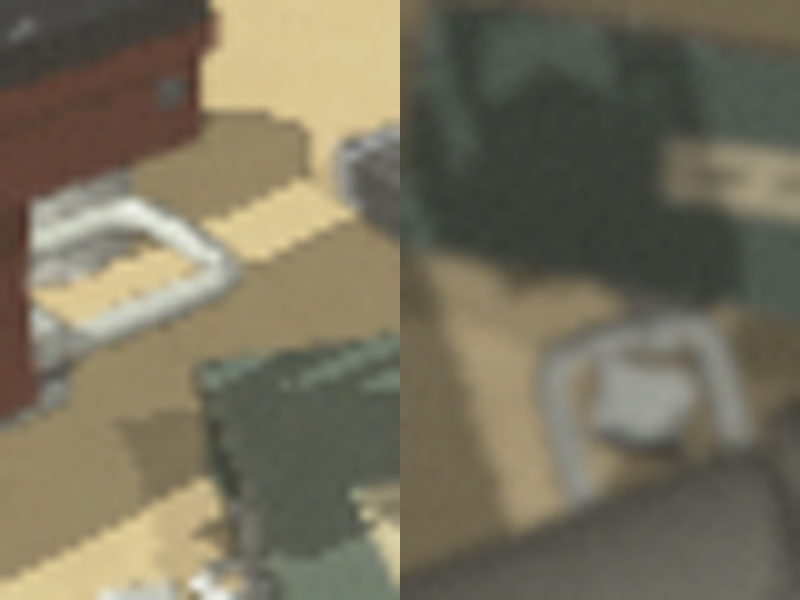

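The lock hangs from the gripper with its shackle out, the lid is shut and the cradle is empty. The bow is at scene (242.9,188) / top (263,213.4). I'll check its position, then hand in.

Run:
```python
from h import *
X,e=tri(np.array([242.9,188]),np.array([263,213.4]));print(X.round(1),e)
d=np.hypot(X[0]-511.5,X[1]-195);print(d)
if d<18 and 95<X[2]<140: env.hold(.3);st();print(workorder.sign_off())
```

```text
[511.9 194.1 116.4] 0.3502887930906695
0.9896476615437102
t30.4 [434.5 176.7 193.5] F [ 0.1 -0.3 -4.3] M [-0.01  0.16  0.01] w59.8 g29.9
the job is handed in; nothing more can be done
None
```

The job is handed in at about 30 s (sign-off returned no verdict): the lid is shut, the dial is at the mark, and the shackle is fully out. The gripper is holding the lock with its bow about 1 mm horizontally from the staple tip and about 10 cm above it.

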